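Back the leg-drilling jig off by one notch

ROBOT

A 7-joint arm with a two-finger parallel gripper is mounted at the origin on the work surface. World frame = base frame: x ahead of the robot, y to its left, z up, the work surface at z = 0. Lengths are in mm, angles in rad, forces in N, time in s.
With the tool pointing down it reaches from about 425 to 950 mm from the base axis. Payload 16.7 kg.
Tool frame: the origin (TCP) lies midway between the tips of the shut fingers; the grasp point (between the pads) lies 19 mm behind it (ctrl.grip_depth is the x of the grasp point in the tool frame, in mm); x points along the fingers, y is the direction in which the jaws open and shut, and the axes are right-handed (so a half turn about x gives the same grasp; the last joint's range is limited). The gripper opens to 94 mm and grips with 3 to 60 N. Pads are 16 mm wide; open, the fingers measure 119 mm over their backs; the gripper's body (75 mm by 177 mm) begins 78 mm behind the grasp point.
Start: joints at [1.175, 0.426, 0.074, 1.606, -0.034, 1.111, -0.067], TCP at [164.22, -654.68, 205.467] pointing down, gripper open.
Joint ranges: [-2.85, 2.85], [-0.5, 2.14], [-1.23, 1.37], [0.21, 2.46], [-1.02, 4.16], [0.16, 2.05], [-2.73, 2.73]. Speed limits (rad/s): [1.89, 1.89, 2.39, 2.39, 3.01, 3.01, 3.01].

INTERFACE

Orientations are given as a unit quaternion [x, y, z, w].
In Python, from cell import ctrl, eyes, workorder gives the robot as it stands.
- The arm moves only by the shell command python3 -m jog 'ROWS'. ROWS is JSON, a list of rows, each a list of 3 entries, a list of its own where there are three numbers: the shift along the tool's x, y, z in cm, then the turn, a rotation vector about the tool's x, y, z in rad, then the closure, from 0 (fully open) to 1 (shut). In form: [[[dx, dy, dz], [rx, ry, rz], jaw], ...]. A call has 1 to 20 rows; each row is the pose to reach, as a shift and turn from the pose commanded when the call began, along the tool's axes at that moment; what a row does not reach only later rows make up. A row lasts 1/12 s, in which the tool goes at most 41.7 mm and 7.16 degrees, less where a joint would pass 70% of its speed; a pose out of reach is approached as far as the arm can. A call with a gripper value outside its range is refused whole. The fingers move at their own pace and stop on an object; the grip force is fixed at half the most. Time passes only in rows, so rows that repeat a pose let the fingers close. It gives the time, the measured TCP pose, the force and the opening at its end, in the units of the state.
- ctrl.state(): the state, without advancing time (a new reading comes with each control period).
- eyes.snapshot(name): name is "side" or "top"; returns a dict with "frame" (480x640x3 uint8, red, green, blue), "vfov" (degrees; the focal length in pixels is half the picture's height over the tangent of half this angle, whatever the lens; pixels are square), "cx", "cy" (the principal point, pixels), "R" (3x3) and "t" (3): a world point X has camera coordinates R X + t. Camera axes: x right, y down, z forward; pixel columns grow to the right and rows downward; lengths in mm; the calibration is good to about 2 mm. A picture is of the moment at which its call begins. There is no depth.
- workorder.hand_in(): hands the job in, once; it reports no verdict.
Trained networks look in the newest picture that a camera, given by its name, has taken for a name from the list of things; names that differ only in an ending like _2 or _b are one class to them, and where a whole thing is asked for, a point or a joint stands for the part that bears it (a point fixed in the world has none). Each returns a list of dicts, best first, with "score" (0 to 1); they miss things now and then, are a little off and sometimes report something else, mostly with a low value. They report only what shows in the picture. A call takes as long as a camera call.
- eyes.recognise(camera, name): "bbox" ([centre column, centre row, width, height] in pixels, round what is visible of it).
- eyes.spot_point(camera, name): "centre" ([column, row] in pixels: a listed point, or the origin of a listed thing).
The state is a dict: "time_s": time; "joint_positions": joint angles; "qvel": joint speeds; "joint_efforts": joint torques, N m; "ee_pos": TCP position; "orientation": TCP orientation; "contact_force": force on the tool from outside, world axes, zero at the start; "ft_torque": the same for the moment, N m; "grip_width": finger opening in mm.
Only numpy, scipy, OpenCV 4.12 (cv2) and the standard library are available. Lean on these libraries where they do the work, as an engineer would, in place of code of your own. Each camera call takes 0.05 s, during which the arm holds its last target. There are 200 camera calls.

TASK

The table leg in the drilling jig has been indexed one hole too far. Without gripping anything, tip the ratchet pawl up out of the wheel with a fingertip by its ball lever until it stays up, push the wheel backward by exactly one notch, towards the pawl, and flip the pawl down again so that it sits fully in the next notch with the tooth close up against its nose. Leave everything else on the bench where it is.

Things in the scene. Friction and masses are not known exactly. Their poses are not given: they have to be found in the camera images.
- jig: Leg-drilling jig, fixed to the bench: plywood base 250 x 475 x 18 mm; green headstock and tailstock hold a wooden table leg between centres. Origin: on the bench top below the ratchet wheel's centre. z up; y along the spindle from the wheel to the leg; x across the spindle, to the side where the pawl is pivoted. Headstock and pawl bracket reach z 180 mm, the drill guide over the leg (at y 235) 190.
- wheel_centre (a point): Centre of the steel ratchet wheel, on the spindle axis, 120 mm above the bench: 12 saw teeth, 140 mm across, 12 mm thick, in the jig's plane y 0; highest teeth at z 190 mm. The wheel, the leg, and the capstan beside the wheel turn together.
- capstan (a point): Point on the spindle axis in the plane of the capstan's spokes, at jig y -55 mm, z 120. Four spokes at right angles, 12 mm thick, each with a black ball knob of 28 mm diameter, its centre 88 mm from the axis. The wheel is turned by pushing a spoke or its knob.
- spoke_knob (a point): Centre of the black ball knob (28 mm) on the spoke that points up at the start, at jig y -55 mm. With joint wheel at 0 it leans 15 degrees from upright to the jig's -x (jig x -23, z 205 mm); one notch back it leans 15 degrees to +x (x 23, z 205).
- wheel (a joint): Turn of the wheel, rad; grows backward: its top moves to the jig's +x. One notch is 0.524 (30 degrees). It starts at -0.07 to 0. At 0, and again at 0.524, a tooth bears on the nose of the lowered pawl and cannot go further back; forward it clicks under the pawl. With the pawl up it turns both ways against a friction of about 3 N at a knob and stays where it is left.
- pawl (a joint): Angle of the pawl, rad: 0 = down, nose fully in a notch; 0.77 = thrown over, up on its stop; grows as its ball swings to the jig's +x. The ball's weight makes it fall down into the wheel when left below about 0.3, and fall back and stay up when left beyond about 0.45. With the nose on top of a tooth it reads about 0.18.
- pawl_ball (a point): Centre of the steel ball (28 mm diameter) on the pawl's finger lever, a 9 mm rod standing over the pivot in the plane of the ratchet wheel (jig y 0). Pawl down: ball at jig x 78, z 224 mm, leaning 12 degrees towards the wheel; pawl thrown over: x 140, z 213, leaning 32 degrees away. Half a newton sideways moves it.
- pawl_pivot (a point): Pivot of the pawl, at jig x 95, y 0, z 141 mm; its axis is parallel to the spindle. The ball's centre is 85 mm from it. The pawl's bar, 10 mm thick, runs 72 mm from here towards the top of the wheel to the nose; with the pawl thrown over this bar stands nearly upright, and its end is 55 mm to the -x side of the ball.
- glue: A white glue bottle with an orange cap, 58 mm across, 165 mm tall, standing; to be left alone. Origin at the centre of its underside.
- wrench: A steel wrench, 190 mm long, lying on the bench; to be left alone. Origin at the centre of its underside.
- coil: A coil of brown edge banding, a ring 90 mm across and 24 mm high, lying flat; to be left alone. Origin at the centre of its underside.
- driver: A screwdriver, 200 mm long, lying on the jig's plywood base; to be left alone. Origin at the centre of its underside.
- runner: A steel drawer runner, 300 x 45 x 13 mm, lying flat behind the jig; to be left alone. Origin at the centre of its underside.
- cordless: A dark green and black cordless drill standing on its battery, 200 mm tall; to be left alone. Origin at the centre of its underside.
- staples: A white and blue carton, 130 x 85 x 60 mm; to be left alone. Origin at the centre of its underside.

How it is judged:
By the outcome, as a careful person would: the job done as asked, in the order asked, and still so for the second after the job is handed in, with the robot touching nothing.
It also fails if it takes over 48 s, if anything falls off the work surface, if the arm or the gripper's body presses on something with over 40 N, if the wrist force passes 120 N, or if a joint passes its speed limit or range.

## Working session

There is one attempt and no reset: what is moved stays moved. The work goes in short steps, Python scripts to look and compute and a shell command to move; the robot and the scene stay as the last step left them, time stands still between calls to the robot, and variables do not carry over. Pictures are saved under pics/ and viewed, about 8 in all and at most 12, crops included, and the job is handed in when it is done.

```bash
mkdir -p pics; cat > h.py <<'E'
import numpy as np, cv2
from cell import ctrl, eyes, workorder
def shot(n,save=None):
    s=eyes.snapshot(n)
    if save: cv2.imwrite('pics/'+save,s['frame'][:,:,::-1])
    return s
def proj(s,X):
    f=240/np.tan(np.radians(s['vfov'])/2)
    c=np.asarray(X)@np.array(s['R']).T+np.array(s['t'])
    return c[...,:2]/c[...,2:]*f+[s['cx'],s['cy']]
def ray(s,p):
    f=240/np.tan(np.radians(s['vfov'])/2);R=np.array(s['R'])
    d=R.T@np.array([(p[0]-s['cx'])/f,(p[1]-s['cy'])/f,1]);return -R.T@np.array(s['t']),d/np.linalg.norm(d)
def atz(s,p,z):
    o,d=ray(s,p);return o+d*(z-o[2])/d[2]
def tri(rs):
    A=sum(np.eye(3)-np.outer(d,d) for o,d in rs);b=sum((np.eye(3)-np.outer(d,d))@o for o,d in rs)
    return np.linalg.solve(A,b)
E
python3 - <<'E'
from h import *
np.set_printoptions(precision=1,suppress=True)
S={n:shot(n,n+'0.png') for n in('side','top')}
for n,s in S.items(): print(n,s['vfov'],'cam',-np.array(s['R']).T@s['t'])
for k in('jig','wheel_centre','capstan','spoke_knob','pawl_ball','pawl_pivot'):
    P=[]
    for n in S:
        r=eyes.spot_point(n,k)[:2]; print(k,n,[(np.round(q['centre'],1),round(q['score'],2)) for q in r])
        if r:P.append(ray(S[n],r[0]['centre']))
    if len(P)==2: print('   ',tri(P))
print(ctrl.state(), ctrl.grip_depth)
E
```

```text
side 44.951281217979336 cam [  105.8 -1386.4  1174.7]
top 56.236996269861486 cam [ 337.4   -6.5 1505. ]
jig side [(array([300.1, 280.4]), 0.94), (array([237.7, 263.7]), 0.75)]
jig top [(array([321.3, 264. ]), 0.69), (array([306.6, 226.9]), 0.19)]
    [513.6  -2.3  15.9]
wheel_centre side [(array([303. , 249.7]), 0.65)]
wheel_centre top [(array([321.2, 262.3]), 0.23)]
    [514.2  -4.3 135.7]
capstan side [(array([313.7, 259.5]), 0.92)]
capstan top [(array([316.2, 256. ]), 0.71), (array([333.6, 252.3]), 0.67)]
    [547.2  10.8  78.6]
spoke_knob side [(array([327.3, 320.5]), 0.53)]
spoke_knob top [(array([332.2, 246.7]), 0.62), (array([340.2, 252.5]), 0.6)]
    [ 596.   -40.8 -146.2]
pawl_ball side [(array([317.6, 213.5]), 0.65)]
pawl_ball top [(array([305.3, 227.5]), 0.63)]
    [591.7  46.2 223.5]
pawl_pivot side [(array([324.4, 234.9]), 0.96), (array([241.2, 191.7]), 0.6)]
pawl_pivot top [(array([304.8, 225.3]), 0.65)]
    [616.4  51.5 135.1]
{'time_s': 0.7, 'joint_positions': array([ 1.2,  0.4,  0.1,  1.6, -0. ,  1.1, -0.1]), 'qvel': array([-0.,  0., -0.,  0.,  0., -0., -0.]), 'joint_efforts': array([ -0. , -93.5,   3.7, -45.4,  -0. ,   0. ,  -0. ]), 'ee_pos': array([ 164.2, -654.7,  205.5]), 'orientation': array([-0.7, -0.1,  0.7, -0.1]), 'contact_force': array([0.2, 0.3, 0.3]), 'ft_torque': array([ 0., -0.,  0.]), 'grip_width': 94.26987580054491} -18.8
```

View pics/side0.png

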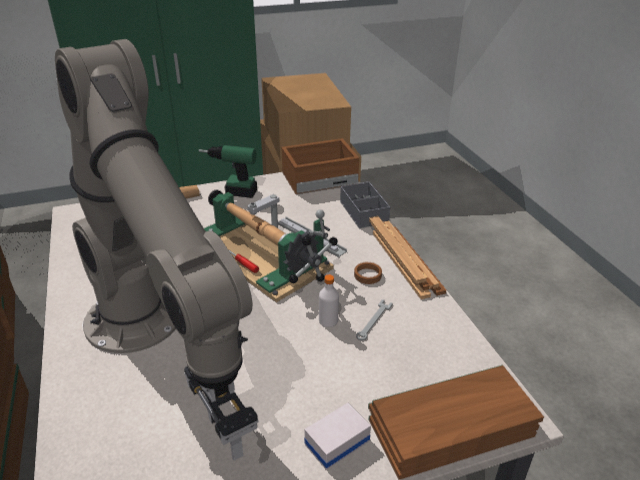

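View pics/top0.png

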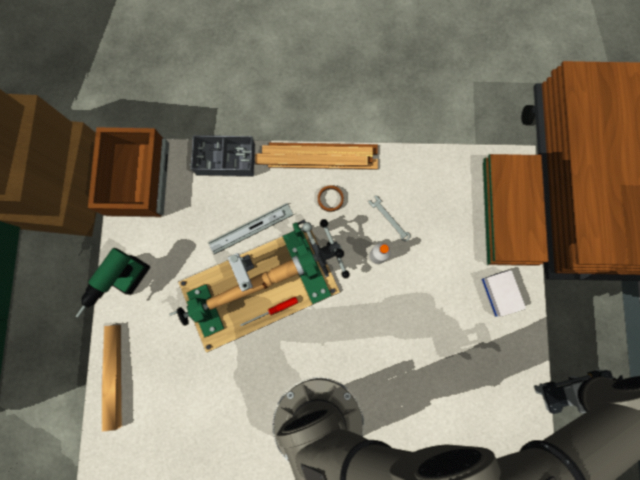

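```bash
cat >> h.py <<'E'
def J(p,a): # p=(x0,y0), jig->world
    c,s=np.cos(a),np.sin(a)
    return lambda X: np.asarray(X,float)@np.array([[c,s,0],[-s,c,0],[0,0,1]])+[p[0],p[1],0]
def crop(s,name,c,w,h,k,pts=()):
    x,y=int(c[0]-w/2),int(c[1]-h/2)
    im=cv2.resize(s['frame'][y:y+h,x:x+w,::-1],None,fx=k,fy=k,interpolation=cv2.INTER_CUBIC)
    for i,P in enumerate(pts):
        q=tuple(int(v) for v in (proj(s,P)-[x,y]+.5)*k)
        cv2.drawMarker(im,q,(255,0,255),cv2.MARKER_CROSS,9,1)
    cv2.imwrite('pics/'+name,im)
E
python3 - <<'E'
from h import *
S=[shot('top'),shot('side')]
T=J((522,12),.42)
pts=T([[78,0,224],[95,0,141],[0,0,120],[0,-55,120],[-23,-55,205],[85,-55,143],[-85,-55,97],[23,-55,35],[0,0,190]])
k=4
crop(S[0],'a.png',(325,252),95,110,5,pts); crop(S[1],'b.png',(312,250),90,110,5,pts)
a,b=cv2.imread('pics/a.png'),cv2.imread('pics/b.png'); h=min(len(a),len(b))
cv2.imwrite('pics/ab.png',np.hstack([a[:h,:400] if 0 else a[:h],b[:h]])[:, :])
print([proj(s,pts).round(1).tolist() for s in S])
E
python3 -c "
import cv2;i=cv2.imread('pics/ab.png');print(i.shape);f=800/i.shape[1];cv2.imwrite('pics/ab2.png',cv2.resize(i,None,fx=f,fy=f,interpolation=cv2.INTER_AREA))"
```

```text
[[[306.1, 227.2], [304.9, 227.5], [316.9, 256.4], [333.2, 249.6], [337.0, 252.4], [322.5, 223.5], [343.7, 275.3], [329.8, 247.0], [316.7, 253.3]], [[318.5, 213.6], [322.4, 233.9], [299.9, 251.1], [311.8, 258.9], [306.0, 238.8], [332.1, 241.9], [290.7, 276.5], [317.3, 277.6], [299.6, 232.3]]]
(550, 925, 3)
```

View pics/ab2.png

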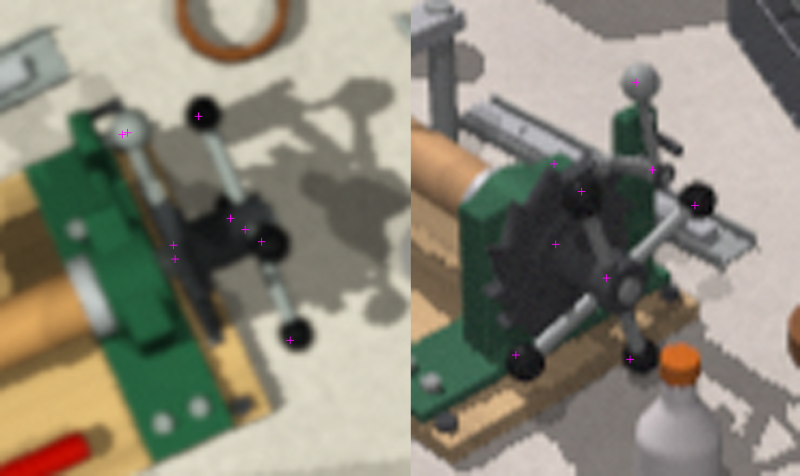

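```bash
python3 - <<'E'
from h import *
from scipy.optimize import least_squares
S=[shot('top'),shot('side')]
M=[{'b':(307.3,226.8),0:(339.9,253.2),1:(324.2,223.1),3:(345.5,274.2)},{'b':(320.2,214.),0:(306.8,239.9),1:(333.4,241.3),3:(293.4,278.3),2:(320.2,277.1)}]
def pt(k,w):
    if k=='b': return [78,0,224]
    t=np.radians(-15+90*k)+w; return [88*np.sin(t),-55,120+88*np.cos(t)]
def res(v):
    T=J(v[:2],v[2]); return np.concatenate([proj(s,T(pt(k,v[3])))-np.array(q) for s,m in zip(S,M) for k,q in m.items()]+[[v[3]*10]])
r=least_squares(res,[522,12,.42,0]); print(r.x, r.fun.reshape(-1)[:-1].reshape(-1,2).round(1).tolist())
T=J(r.x[:2],r.x[2])
for n,p in dict(ball=[78,0,224],ballup=[140,0,213],knob=[-23,-55,205],knob1=[23,-55,205],cap=[0,-55,120]).items(): print(n,T(p).round(1), np.hypot(*T(p)[:2]).round())
for n in('glue','coil','cordless','wrench'):
    q=eyes.spot_point('top',n)
    if q: print(n,((np.linalg.inv(np.array([[np.cos(r.x[2]),-np.sin(r.x[2])],[np.sin(r.x[2]),np.cos(r.x[2])]]))@(atz(S[0],q[0]['centre'],0)[:2]-r.x[:2])).round()),'jig xy')
from scipy.spatial.transform import Rotation as R
st=ctrl.state();print(R.from_quat(st['orientation']).as_matrix().round(3))
E
```

```text
[ 5.24846393e+02  6.47613259e+00  4.34365243e-01 -5.81556083e-02] [[0.3, -0.4], [-0.4, -0.5], [-0.2, -0.5], [-0.1, -0.5], [-0.4, 0.2], [-0.2, 0.7], [-0.2, 0.1], [-0.4, 0.2], [-0.3, 0.2]]
ball [595.6  39.3 224. ] 597.0
ballup [651.8  65.4 213. ] 655.0
knob [527.1 -53.1 205. ] 530.0
knob1 [568.9 -33.7 205. ] 570.0
cap [548.  -43.4 120. ] 550.0
glue [ -59. -185.] jig xy
coil [ 185. -114.] jig xy
cordless [223. 595.] jig xy
wrench [  35. -276.] jig xy
[[ 0.     0.243 -0.97 ]
 [-0.    -0.97  -0.243]
 [-1.     0.    -0.   ]]
```

```bash
cat >> h.py <<'E'
from scipy.spatial.transform import Rotation as Ro
PX,PA=(524.85,6.48),.4344
T=J(PX,PA)
def plan(*jig):
    st=ctrl.state();R=Ro.from_quat(st['orientation']).as_matrix()
    c,s=np.cos(PA),np.sin(PA)
    Rt=np.array([[0,s,-c],[0,-c,-s],[-1,0,0]])
    print('t',st['time_s'],'jig now',((st['ee_pos']-T([0,0,0]))@np.array([[c,-s,0],[s,c,0],[0,0,1]])).round(1),'F',np.round(st['contact_force'],1),'turn',Ro.from_matrix(R.T@Rt).as_rotvec().round(3))
    for j in jig: print(j,'->',(R.T@(T(j)-st['ee_pos'])/10).round(2))
E
python3 - <<'E'
from h import *
plan([-130,-380,320],[40,0,320],[40,0,219])
print(T([-130,-380,320]),T([40,0,320]))
E
```

```text
t 1.1 jig now [-605.4 -448.   205.5] F [-1.5  0.  -0.1] turn [-0.189 -0.    -0.   ]
[-130, -380, 320] -> [-11.45 -15.59 -45.42]
[40, 0, 320] -> [-11.45 -56.11 -54.99]
[40, 0, 219] -> [ -1.35 -56.11 -54.99]
[ 566.85320305 -392.93924207  320.        ] [561.13490901  23.31464814 320.        ]
```

```bash
python3 -m jog '[[[-4,0,0],[0,0,0],1],[[-8,0,0],[0,0,0],1],[[-11.5,-2,-4],[0,0,0],1],[[-11.5,-3,-8],[0,0,0],1],[[-11.5,-15.6,-45.4],[-0.189,0,0],1],[[-11.5,-15.6,-45.4],[-0.189,0,0],1],[[-11.5,-15.6,-45.4],[-0.189,0,0],1],[[-11.5,-15.6,-45.4],[-0.189,0,0],1],[[-11.5,-15.6,-45.4],[-0.189,0,0],1],[[-11.5,-15.6,-45.4],[-0.189,0,0],1],[[-11.5,-15.6,-45.4],[-0.189,0,0],1],[[-11.5,-15.6,-45.4],[-0.189,0,0],1],[[-11.5,-15.6,-45.4],[-0.189,0,0],1],[[-11.5,-56.1,-55],[-0.189,0,0],1],[[-11.5,-56.1,-55],[-0.189,0,0],1],[[-11.5,-56.1,-55],[-0.189,0,0],1],[[-11.5,-56.1,-55],[-0.189,0,0],1],[[-11.5,-56.1,-55],[-0.189,0,0],1],[[-11.5,-56.1,-55],[-0.189,0,0],1],[[-11.5,-56.1,-55],[-0.189,0,0],1]]'; python3 -c "
from h import *
plan([40,0,320],[40,0,240])"
```

```text
time_s: 2.77
ee_pos: [553.9, -116.7, 320.7]
orientation: [0.691, 0.152, -0.69, 0.153]
contact_force: [1.3, 0.3, -0.5]
grip_width: 0.4
t 2.7667 jig now [ -25.5 -124.   320.7] F [ 1.3  0.3 -0.5] turn [ 0. -0. -0.]
[40, 0, 320] -> [  0.07 -12.39  -6.55]
[40, 0, 240] -> [  8.07 -12.4   -6.55]
```

```bash
python3 -m jog '[[[0,-12.4,-6.5],[0,0,0],1],[[0,-12.4,-6.5],[0,0,0],1],[[0,-12.4,-6.5],[0,0,0],1],[[0,-12.4,-6.5],[0,0,0],1],[[0,-12.4,-6.5],[0,0,0],1],[[4,-12.4,-6.5],[0,0,0],1],[[8,-12.4,-6.5],[0,0,0],1],[[9,-12.4,-6.5],[0,0,0],1],[[10.1,-12.4,-6.5],[0,0,0],1],[[10.1,-12.4,-6.5],[0,0,0],1],[[10.1,-12.4,-6.5],[0,0,0],1]]'; python3 - <<'E'
from h import *
plan([115,0,219])
s=shot('side')
crop(s,'c.png',(312,240),110,110,5,T([[78,0,224],[40,0,219]]))
E
```

```text
time_s: 3.68
ee_pos: [561.7, 21.0, 220.7]
orientation: [0.691, 0.152, -0.69, 0.152]
contact_force: [-0.5, 0.7, 1.1]
grip_width: 0.3
t 3.6833 jig now [ 39.6  -2.3 220.7] F [-0.5  0.7  1.1] turn [-0.    -0.001 -0.   ]
[115, 0, 219] -> [ 0.18 -0.23 -7.54]
```

View pics/c.png

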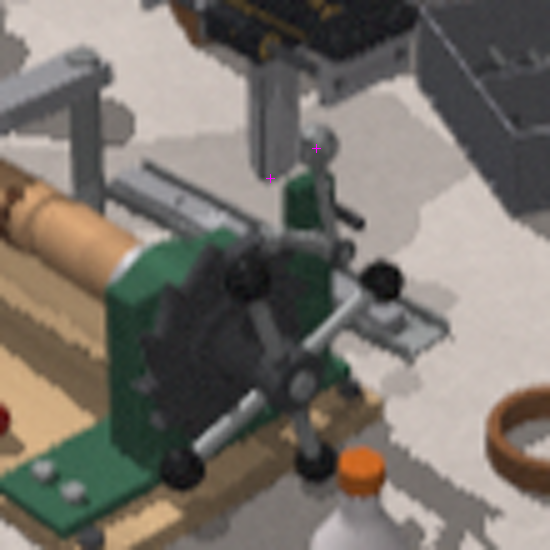

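```bash
python3 -m jog '[[[0.1,-0.2,-0.8],[0,0,0],1],[[0.1,-0.2,-1.3],[0,0,0],1],[[0.1,-0.2,-1.8],[0,0,0],1],[[0.1,-0.2,-2.3],[0,0,0],1],[[0.1,-0.2,-2.8],[0,0,0],1],[[0.1,-0.2,-3.3],[0,0,0],1],[[0.1,-0.2,-3.8],[0,0,0],1],[[0.1,-0.2,-4.3],[0,0,0],1],[[0.1,-0.2,-4.8],[0,0,0],1],[[0.1,-0.2,-5.3],[0,0,0],1],[[0.1,-0.2,-5.8],[0,0,0],1],[[0.1,-0.2,-6.2],[0,0,0],1],[[0.1,-0.2,-6.6],[0,0,0],1],[[0.1,-0.2,-6.6],[0,0,0],1],[[0.1,-0.2,-6.6],[0,0,0],1],[[0.1,-0.2,-6.6],[0,0,0],1],[[0.1,-0.2,-6.6],[0,0,0],1]]'; python3 - <<'E'
from h import *
plan([-65,-55,290],[-65,-55,197])
s=shot('side')
crop(s,'d.png',(312,240),110,110,5,T([[140,0,213],[106,0,219]]))
E
```

```text
time_s: 5.15
ee_pos: [619.9, 50.7, 218.5]
orientation: [-0.69, -0.152, 0.69, -0.152]
contact_force: [-0.1, -0.3, -0.1]
grip_width: 0.6
t 5.15 jig now [1.048e+02 1.000e-01 2.185e+02] F [-0.1 -0.3 -0.1] turn [ 0.  0. -0.]
[-65, -55, 290] -> [-7.15  5.51 16.98]
[-65, -55, 197] -> [ 2.15  5.51 16.98]
```

View pics/d.png

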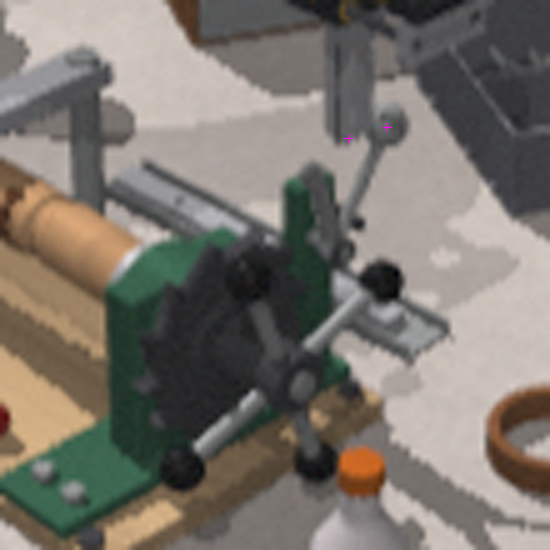

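```bash
python3 -m jog '[[[-3.5,0,0.8],[0,0,0],1],[[-7.2,0,1],[0,0,0],1],[[-7.2,5.5,17],[0,0,0],1],[[-7.2,5.5,17],[0,0,0],1],[[-7.2,5.5,17],[0,0,0],1],[[-7.2,5.5,17],[0,0,0],1],[[-7.2,5.5,17],[0,0,0],1],[[-7.2,5.5,17],[0,0,0],1],[[-7.2,5.5,17],[0,0,0],1],[[-3,5.5,17],[0,0,0],1],[[0,5.5,17],[0,0,0],1],[[2.1,5.5,17],[0,0,0],1],[[2.1,5.5,17],[0,0,0],1],[[2.1,5.5,17],[0,0,0],1]]'; python3 - <<'E'
from h import *
plan([-30,-55,197],[-6,-55,197])
E
```

```text
time_s: 6.37
ee_pos: [489.3, -69.5, 197.1]
orientation: [-0.69, -0.154, 0.691, -0.153]
contact_force: [0.3, -0.9, -0.1]
grip_width: 0.4
t 6.3667 jig now [-64.2 -54.  197.1] F [ 0.3 -0.9 -0.1] turn [0.002 0.001 0.002]
[-30, -55, 197] -> [ 0.01  0.11 -3.42]
[-6, -55, 197] -> [ 0.    0.11 -5.82]
```

```bash
python3 -m jog '[[[0,0,-0.7],[0,0,0],1],[[0,0,-1.1],[0,0,0],1],[[0,0,-1.5],[0,0,0],1],[[0,0,-1.9],[0,0,0],1],[[0,0,-2.3],[0,0,0],1],[[0,0,-2.7],[0,0,0],1],[[0,0,-3.1],[0,0,0],1],[[0,0,-3.5],[0,0,0],1],[[0,0,-3.9],[0,0,0],1],[[0,0,-4.3],[0,0,0],1],[[0,0,-4.7],[0,0,0],1],[[0,0,-5.1],[0,0,0],1],[[0,0,-5.4],[0,0,0],1],[[0,0,-5.7],[0,0,0],1],[[0,0,-5.7],[0,0,0],1],[[0,0,-5.7],[0,0,0],1],[[0,0,-5.7],[0,0,0],1]]'; python3 - <<'E'
from h import *
plan([-2,-55,197])
s=shot('side');t=shot('top')
def K(w):
    return T([[88*np.sin(x),-55,120+88*np.cos(x)] for x in np.radians([-15,75,165,255])+w])
for n,ss in(('side',s),('top',t)): print(n,proj(ss,K(.45)).round(1).tolist())
crop(s,'e1.png',(312,255),80,90,6,K(.45));crop(t,'e2.png',(332,250),50,90,6,K(.45))
cv2.imwrite('pics/e.png',np.hstack([cv2.imread('pics/e1.png'),cv2.imread('pics/e2.png')]))
E
```

```text
time_s: 7.78
ee_pos: [540.9, -46.6, 197.5]
orientation: [0.691, 0.153, -0.69, 0.152]
contact_force: [0.1, -0.1, 0.7]
grip_width: 0.3
t 7.7833 jig now [ -7.8 -54.9 197.5] F [ 0.1 -0.1  0.7] turn [ 0.    -0.001 -0.   ]
[-2, -55, 197] -> [ 0.05  0.01 -0.58]
side [[317.5, 234.0], [333.6, 252.6], [309.6, 284.1], [292.0, 267.2]]
top [[333.4, 239.0], [323.6, 224.7], [336.1, 256.9], [346.6, 273.2]]
```

View pics/e.png

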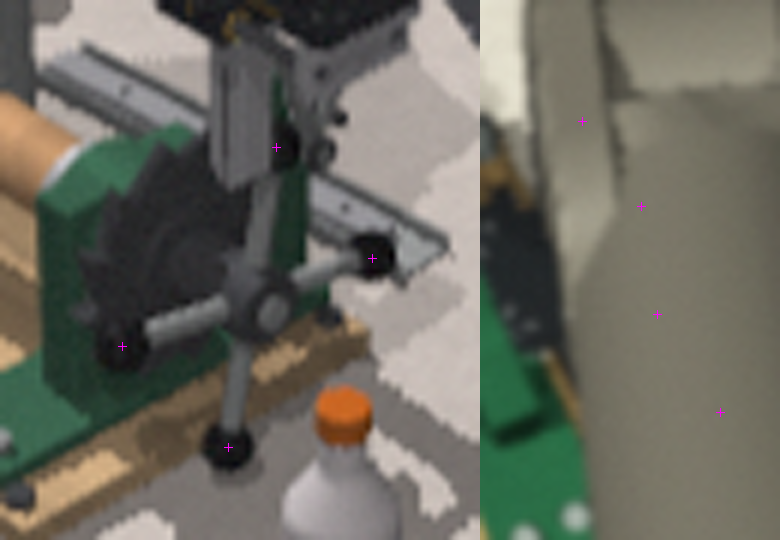

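```bash
cat >> h.py <<'E'
from scipy.optimize import least_squares
def wheel(s,w0,ks=(1,2,3)):
    g=s['frame'].max(2).astype(float)
    def K(w): return proj(s,T([[88*np.sin(x),-55,120+88*np.cos(x)] for x in np.radians(-15)+np.pi/2*np.array(ks)+w]))
    C=[]
    for p in K(w0):
        c=p
        for _ in range(6):
            yy,xx=np.mgrid[int(c[1])-7:int(c[1])+8,int(c[0])-7:int(c[0])+8]
            m=np.clip(70-g[yy,xx],0,40)*((xx-c[0])**2+(yy-c[1])**2<5.5**2)
            c=np.array([(m*xx).sum(),(m*yy).sum()])/m.sum()
        C.append(c)
    C=np.array(C); r=least_squares(lambda v:(K(v[0])-C+v[1:]).ravel(),[w0,0,0])
    print('wheel',r.x.round(3),'res',r.fun.reshape(-1,2).round(1).tolist())
E
python3 -c "
from h import *
wheel(shot('side'),.44)"
python3 -m jog '[[[0,0,-0.2],[0,0,0],1],[[0,0,-0.35],[0,0,0],1],[[0,0,-0.5],[0,0,0],1],[[0,0,-0.5],[0,0,0],1],[[0,0,-0.5],[0,0,0],1],[[0,0,-0.5],[0,0,0],1]]'; python3 -c "
from h import *
plan([-2,-55,197])
wheel(shot('side'),.49)"
```

```text
wheel [ 0.432 -0.057  0.104] res [[-0.5, 0.3], [0.4, -0.2], [0.0, -0.1]]
time_s: 8.43
ee_pos: [545.3, -44.5, 197.4]
orientation: [-0.69, -0.153, 0.69, -0.152]
contact_force: [-2.0, -0.8, -1.0]
grip_width: 0.0
t 8.4333 jig now [ -3.  -54.9 197.4] F [-2.  -0.8 -1. ] turn [ 0. -0.  0.]
[-2, -55, 197] -> [ 0.04  0.01 -0.1 ]
wheel [ 0.485 -0.094  0.008] res [[-0.4, 0.3], [0.3, -0.2], [0.0, -0.0]]
```

```bash
python3 -m jog '[[[0,0,-0.1],[0,0,0],1],[[0,0,-0.1],[0,0,0],1],[[0,0,-0.1],[0,0,0],1],[[0,0,-0.1],[0,0,0],1],[[0,0,0.8],[0,0,0],1],[[0,0,2],[0,0,0],1],[[-3,0,2],[0,0,0],1],[[-7,0,2],[0,0,0],1],[[-9.5,0,2],[0,0,0],1],[[-9.5,0,2],[0,0,0],1],[[-9.5,0,2],[0,0,0],1]]'; python3 -c "
from h import *
plan([185,0,292],[185,0,208])
wheel(shot('side'),.49);wheel(shot('side'),.49,(0,1,2,3))"
```

```text
time_s: 9.4
ee_pos: [527.1, -53.4, 294.0]
orientation: [0.692, 0.152, -0.689, 0.153]
contact_force: [0.1, -0.1, -0.2]
grip_width: 0.6
t 9.4 jig now [-23.2 -55.3 294. ] F [ 0.1 -0.1 -0.2] turn [-0.    -0.003 -0.002]
[185, 0, 292] -> [  0.24  -5.53 -20.82]
[185, 0, 208] -> [  8.64  -5.54 -20.79]
wheel [ 0.49  -0.102  0.069] res [[-0.4, 0.3], [0.4, -0.2], [0.0, -0.0]]
wheel [ 0.492 -0.049  0.03 ] res [[-0.2, 0.1], [-0.4, 0.3], [0.4, -0.3], [0.1, -0.2]]
```

```bash
python3 -m jog '[[[0,-5.5,-20.8],[0,0,0],1],[[0,-5.5,-20.8],[0,0,0],1],[[0,-5.5,-20.8],[0,0,0],1],[[0,-5.5,-20.8],[0,0,0],1],[[0,-5.5,-20.8],[0,0,0],1],[[0,-5.5,-20.8],[0,0,0],1],[[0,-5.5,-20.8],[0,0,0],1],[[0,-5.5,-20.8],[0,0,0],1],[[4,-5.5,-20.8],[0,0,0],1],[[7,-5.5,-20.8],[0,0,0],1],[[8.6,-5.5,-20.8],[0,0,0],1],[[8.6,-5.5,-20.8],[0,0,0],1],[[8.6,-5.5,-20.8],[0,0,0],1]]'; python3 -c "
from h import *
plan([162,0,212],[118,0,212],[105,0,212])
s=shot('side');wheel(s,.49,(1,2,3));print(proj(s,T([140,0,213])),eyes.spot_point('side','pawl_ball')[:1])"
```

```text
time_s: 10.58
ee_pos: [691.8, 83.1, 206.5]
orientation: [-0.69, -0.152, 0.691, -0.152]
contact_force: [-0.6, -0.1, 1.1]
grip_width: 0.4
t 10.5833 jig now [183.7  -0.7 206.5] F [-0.6 -0.1  1.1] turn [-0.001  0.001 -0.   ]
[162, 0, 212] -> [-0.55 -0.07  2.17]
[118, 0, 212] -> [-0.54 -0.07  6.57]
[105, 0, 212] -> [-0.54 -0.06  7.87]
wheel [ 0.488 -0.157  0.075] res [[-0.4, 0.3], [0.4, -0.2], [-0.0, -0.0]]
[334.02475447 209.97892681] [{'centre': [333.1, 209.9], 'score': 0.48}]
```

```bash
python3 -m jog '[[[-0.4,0,1.2],[0,0,0],1],[[-0.4,0,1.9],[0,0,0],1],[[-0.4,0,2.4],[0,0,0],1],[[-0.4,0,2.9],[0,0,0],1],[[-0.4,0,3.4],[0,0,0],1],[[-0.4,0,3.9],[0,0,0],1],[[-0.4,0,4.4],[0,0,0],1],[[-0.4,0,4.9],[0,0,0],1],[[-0.4,0,5.4],[0,0,0],1],[[-0.4,0,5.9],[0,0,0],1],[[-0.4,0,6.4],[0,0,0],1],[[-0.4,0,6.9],[0,0,0],1],[[-0.4,0,7.3],[0,0,0],1],[[-0.4,0,7.7],[0,0,0],1],[[-0.4,0,7.7],[0,0,0],1],[[-0.4,0,7.7],[0,0,0],1],[[-0.4,0,6.5],[0,0,0],1],[[-0.4,0,5],[0,0,0],1],[[-0.4,0,5],[0,0,0],1]]'; python3 - <<'E'
from h import *
plan([-20,-55,292])
s=shot('side');wheel(s,.49,(0,1,2,3));print(proj(s,T([78,0,224])),eyes.spot_point('side','pawl_ball')[:1])
crop(s,'f.png',(312,240),110,110,5,T([[78,0,224]]))
E
```

```text
time_s: 12.27
ee_pos: [648.9, 64.8, 210.3]
orientation: [0.691, 0.153, -0.69, 0.152]
contact_force: [-0.6, 0.8, 0.1]
grip_width: 0.5
t 12.2667 jig now [137.1   0.7 210.3] F [-0.6  0.8  0.1] turn [ 0.001 -0.001  0.001]
[-20, -55, 292] -> [-8.19  5.55 15.71]
wheel [0.495 0.035 0.088] res [[-0.3, 0.0], [-0.3, 0.4], [0.4, -0.2], [0.2, -0.2]]
[319.75295922 214.21981025] [{'centre': [374.9, 321.2], 'score': 0.45}]
```

View pics/f.png

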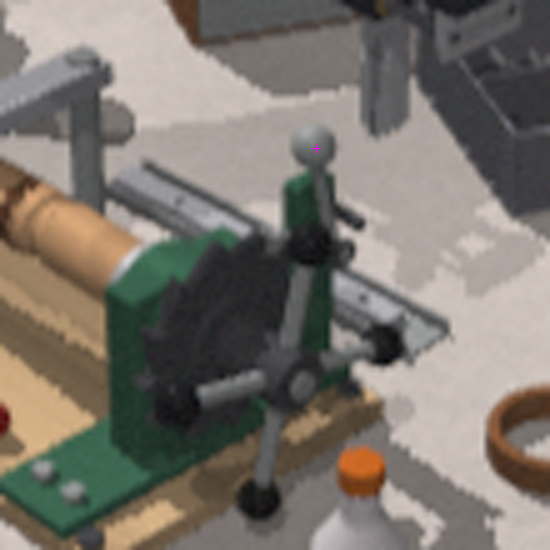

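```bash
python3 -m jog '[[[-4,0,0],[0,0,0],1],[[-8.2,0,0],[0,0,0],1],[[-8.2,5.6,15.7],[0,0,0],1],[[-8.2,5.6,15.7],[0,0,0],1],[[-8.2,5.6,15.7],[0,0,0],1],[[-8.2,5.6,15.7],[0,0,0],1],[[-8.2,5.6,15.7],[0,0,0],1],[[-8.2,5.6,15.7],[0,0,0],1],[[-8.2,5.6,15.7],[0,0,0],1],[[-4,5.6,15.7],[0,0,0],1],[[-1,5.6,15.7],[0,0,0],1],[[1.3,5.6,15.7],[0,0,0],1],[[1.3,5.6,15.7],[0,0,0],1],[[1.3,5.6,15.7],[0,0,0],1],[[1.3,5.6,15.7],[0,0,0],1]]'; python3 -c "
from h import *
plan([-3,-55,197])"
```

```text
time_s: 13.62
ee_pos: [529.5, -52.7, 198.7]
orientation: [0.691, 0.153, -0.69, 0.153]
contact_force: [0.4, -0.3, -0.4]
grip_width: 0.2
t 13.6167 jig now [-20.7 -55.6 198.7] F [ 0.4 -0.3 -0.4] turn [ 0.001 -0.001 -0.   ]
[-3, -55, 197] -> [ 0.17 -0.06 -1.77]
```

```bash
python3 -m jog '[[[0.1,0,-0.8],[0,0,0],1],[[0.1,0,-1.4],[0,0,0],1],[[0.1,0,-1.7],[0,0,0],1],[[0.1,0,-1.85],[0,0,0],1],[[0.1,0,-1.95],[0,0,0],1],[[0.1,0,-1.95],[0,0,0],1],[[0.1,0,-1.95],[0,0,0],1]]'; python3 -c "
from h import *
plan();wheel(shot('side'),.5)"; python3 -m jog '[[[0,0,-0.05],[0,0,0],1],[[0,0,-0.1],[0,0,0],1],[[0,0,-0.1],[0,0,0],1],[[0,0,-0.1],[0,0,0],1]]'; python3 -c "
from h import *
plan();wheel(shot('side'),.5)"
```

```text
time_s: 14.2
ee_pos: [546.1, -45.3, 196.5]
orientation: [0.69, 0.152, -0.69, 0.152]
contact_force: [0.5, -0.3, -0.3]
grip_width: 0.6
t 14.2 jig now [ -2.5 -55.9 196.5] F [ 0.5 -0.3 -0.3] turn [ 0. -0. -0.]
wheel [ 0.493 -0.132  0.014] res [[-0.4, 0.2], [0.3, -0.2], [0.1, -0.0]]
time_s: 14.58
ee_pos: [546.8, -45.0, 196.4]
orientation: [-0.69, -0.152, 0.691, -0.152]
contact_force: [-2.0, -1.0, 2.0]
grip_width: 0.7
t 14.5833 jig now [ -1.7 -55.9 196.4] F [-2. -1.  2.] turn [0. 0. 0.]
wheel [ 0.496 -0.102  0.019] res [[-0.4, 0.2], [0.4, -0.2], [0.0, -0.0]]
```

Contact now; continue 1 mm at a time until the force rises.

```bash
python3 -m jog '[[[0,0,-0.05],[0,0,0],1],[[0,0,-0.1],[0,0,0],1],[[0,0,-0.1],[0,0,0],1]]'; python3 -c "
from h import *
plan();wheel(shot('side'),.5)"; python3 -m jog '[[[0,0,-0.05],[0,0,0],1],[[0,0,-0.05],[0,0,0],1],[[0,0,-0.05],[0,0,0],1]]'; python3 -c "
from h import *
plan();wheel(shot('side'),.5)"
```

```text
time_s: 14.88
ee_pos: [547.8, -44.5, 196.3]
orientation: [-0.69, -0.152, 0.691, -0.152]
contact_force: [-2.7, -1.0, -0.1]
grip_width: 0.4
t 14.8833 jig now [ -0.6 -55.9 196.3] F [-2.7 -1.  -0.1] turn [0. 0. 0.]
wheel [ 0.502 -0.157  0.113] res [[-0.5, 0.3], [0.4, -0.2], [0.0, -0.1]]
time_s: 15.18
ee_pos: [548.0, -44.4, 196.3]
orientation: [-0.69, -0.152, 0.691, -0.152]
contact_force: [-4.9, -3.1, 0.6]
grip_width: 0.5
t 15.1833 jig now [ -0.4 -55.9 196.3] F [-4.9 -3.1  0.6] turn [0.    0.001 0.   ]
wheel [ 0.502 -0.161  0.113] res [[-0.5, 0.3], [0.5, -0.2], [0.0, -0.1]]
```

```bash
python3 -m jog '[[[0,0,0.3],[0,0,0],1],[[0,0,1.5],[0,0,0],1],[[0,0,2.5],[0,0,0],1],[[-4,0,2.5],[0,0,0],1],[[-8,0,2.5],[0,0,0],1],[[-12,0,2.5],[0,0,0],1],[[-14,0,6],[0,0,0],1],[[-14,0,10],[0,0,0],1],[[-14,0,10],[0,0,0],1],[[-14,0,10],[0,0,0],1],[[-14,0,10],[0,0,0],1]]'; python3 - <<'E'
from h import *
plan()
s=shot('side','side9.png');wheel(s,.5,(0,1,2,3));print(proj(s,T([78,0,224])))
crop(s,'g.png',(312,240),130,110,6,T([[78,0,224]]))
E
```

```text
time_s: 16.15
ee_pos: [457.3, -86.5, 336.7]
orientation: [0.691, 0.152, -0.69, 0.152]
contact_force: [0.1, -0.1, -0.6]
grip_width: 0.4
t 16.15 jig now [-100.4  -55.9  336.7] F [ 0.1 -0.1 -0.6] turn [-0.    -0.001 -0.001]
wheel [ 0.508 -0.023  0.088] res [[-0.2, 0.1], [-0.4, 0.3], [0.5, -0.2], [0.2, -0.2]]
[319.75295922 214.21981025]
```

View pics/g.png

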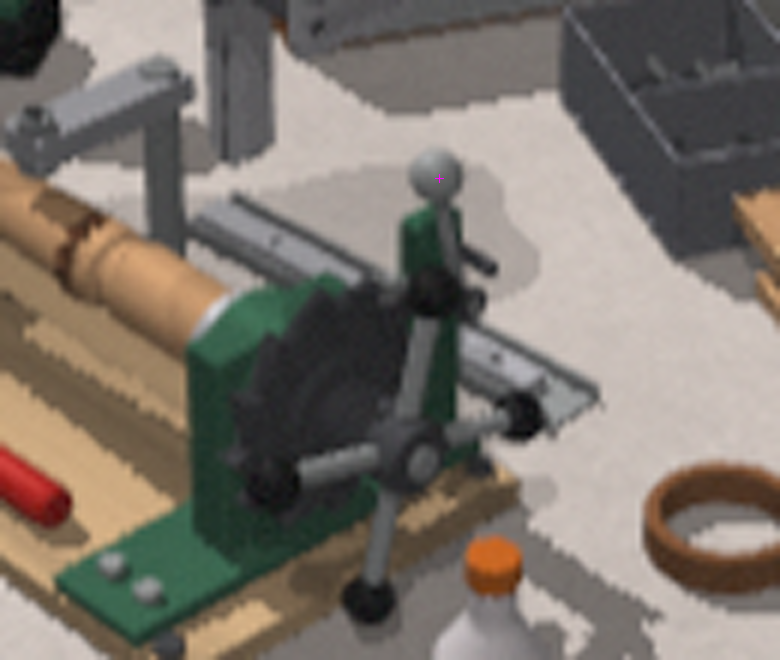

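```bash
python3 -c "
from h import *
print(workorder.hand_in())"
```

```text
the job is handed in; nothing more can be done
None
```

I threw the pawl up with the shut fingertips, pushed the wheel back one notch by its top knob, and flipped the pawl down again. Then I nudged the wheel back until the tooth bore on the pawl's nose. The job was handed in at about 16 s, well under the 48 s limit.

- **Wheel:** the last picture gives about 0.51 rad, where one notch is 0.524. It started at about -0.06. On the final nudge the force at the knob rose from about 3 N to 6 N and the fingertip almost stopped. I took that as the tooth bearing on the nose.
- **Pawl:** its ball shows within about half a pixel (1–2 mm) of its fully-down position. Its angle was judged only from the ball's position in the picture.
- **Arm and bench:** the arm was clear, with no contact force. I saw nothing shifted in the last close-up, which shows only part of the bench. I did not measure the other items again.

One check failed: after the flip the trained network reported the pawl ball in the wrong place, so I went by the picture instead.

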